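# Find the jar that holds the sample and hold it over the sieve

## Task

One of the two capped jars on the black rubber mat holds a sample and is clearly heavier than the other. Lift the red-capped jar clear of the mat for a moment to feel its weight, stand it upright back on the mat and let go, then lift the blue-capped jar clear of the mat for a moment in the same way. Finish holding the heavier of the two in the gripper, upright and still, about 10 cm above the middle of the round brass sieve, without putting it down or letting go, while the lighter one stands upright on the mat; do not tip the jars over and leave everything else where it is.

Things in the scene. Friction and masses are not known exactly. Their poses are not given: they have to be found in the camera images.
- mat: flat black rubber mat with a pale border line, fixed, 140 mm along its x by 300 mm along its y, 4 mm thick; origin at the centre of its underside, on the worktop (top at z = 4 mm). The two jars stand about 150 mm apart on it, one toward its +y end and one toward its -y end
- red_jar: closed jar, red screw cap (fixed), upright on the mat; body diameter 62 mm, height 88 mm; cap: plain cylinder 60 mm across, 70 to 88 mm above the underside, good to grip from above. Origin: centre of the underside, z up; round, any yaw will do. Weighs 1.9 to 2.4 N (near-empty) or 4.2 to 5.6 N (with the sample); look, name and place do not tell which. Its contents may shift a few mm.
- blue_jar: closed jar, blue screw cap (fixed), upright on the mat; body diameter 58 mm, height 78 mm; cap: plain cylinder 56 mm across, 60 to 78 mm above the underside, good to grip from above. Origin: centre of the underside, z up; round, any yaw will do. Weighs 1.9 to 2.4 N (near-empty) or 4.2 to 5.6 N (with the sample); look, name and place do not tell which. Its contents may shift a few mm.
- sieve: round brass-coloured test sieve, fixed on the worktop, 104 mm in diameter, rim 30 mm high; origin at the centre of its underside
- notebook: closed black notebook, 148x110x16 mm; a loose bystander lying or standing on the worktop, to be left alone; origin at the underside
- label_pad: white pad of labels, 53x74x12 mm; a loose bystander lying or standing on the worktop, to be left alone; origin at the underside
- vial_d: small clear vial with red cap, diameter 27, 58 mm high; a loose bystander lying or standing on the worktop, to be left alone; origin at the underside
- tally_counter: round white hand tally counter, 56x68x22 mm; a loose bystander lying or standing on the worktop, to be left alone; origin at the underside
There are look-alikes about, which are no part of the job. Of the things that look like the red_jar, the smallest one is meant.

How it is judged:
On the way, in this order (a step that is already met when the one before it is completed fails the run):
1. the red-capped jar is held clear of the mat for a moment (underside at least 30 mm above the worktop) (height (world z) of red_jar above 0.03 m and contact force between red_jar and the fingers above 1 N and contact force between red_jar and mat below 0.1 N and contact force between blue_jar and mat above 0.8 N and angle between blue_jar's own z axis and vertical below 0.12 rad and contact force between blue_jar and the fingers below 0.1 N), for 0.3 s.
2. the red-capped jar stands upright on the mat again, let go (contact force between red_jar and mat above 0.8 N and angle between red_jar's own z axis and vertical below 0.12 rad and contact force between red_jar and the fingers below 0.1 N), for 0.2 s.
3. the blue-capped jar is held clear of the mat for a moment (underside at least 30 mm above the worktop) while the red-capped one stands (all of step 2 and height (world z) of blue_jar above 0.03 m and contact force between blue_jar and the fingers above 1 N and contact force between blue_jar and mat below 0.1 N), for 0.3 s.
At the end, for the whole second after the job is handed in: heavier jar held in the fingers, still, upright within 0.2 rad, within 35 mm of the sieve's axis, underside 80 to 220 mm above the worktop, on nothing else; lighter jar (under 3.3 N on the mat) stands upright on the mat, let go (((contact force between red_jar and the fingers above 1 N and contact force between red_jar and mat below 0.1 N and contact force between red_jar and sieve below 0.1 N and horizontal distance between red_jar and sieve below 0.035 m and height (world z) of red_jar between 0.08 and 0.22 m and angle between red_jar's own z axis and vertical below 0.2 rad and linear speed of red_jar below 0.03 m/s and contact force between blue_jar and mat between 0.8 and 3.3 N and angle between blue_jar's own z axis and vertical below 0.12 rad and contact force between blue_jar and the fingers below 0.1 N and linear speed of blue_jar below 0.02 m/s) or (contact force between blue_jar and the fingers above 1 N and contact force between blue_jar and mat below 0.1 N and contact force between blue_jar and sieve below 0.1 N and horizontal distance between blue_jar and sieve below 0.035 m and height (world z) of blue_jar between 0.08 and 0.22 m and angle between blue_jar's own z axis and vertical below 0.2 rad and linear speed of blue_jar below 0.03 m/s and contact force between red_jar and mat between 0.8 and 3.3 N and angle between red_jar's own z axis and vertical below 0.12 rad and contact force between red_jar and the fingers below 0.1 N and linear speed of red_jar below 0.02 m/s))); the arm keeps its last pose, push and grip.
It fails at once if a jar is tipped over (angle between any of red_jar, blue_jar's own z axis and vertical above 0.6 rad).
It fails at once if a bystander is moved by more than 20 mm (distance of any of notebook, label_pad, vial_d, tally_counter from where it was at the start of the episode above 0.02 m).
It also fails if it takes over 61 s, if anything falls off the work surface, if the arm or the gripper's body presses on something with over 40 N, if the wrist force passes 120 N, or if a joint passes its speed limit or range.

## Robot

A 6-joint arm with a two-finger parallel gripper is mounted at the origin on a cart in front of the work surface, level with it; the furniture and walls round the work are solid. World frame = base frame: x ahead of the robot, y to its left, z up, the work surface at z = 0. Lengths are in m, angles in rad, forces in N, time in s.
With the tool pointing down it reaches from about 0.25 to 0.725 m from the base axis. Payload 4 kg.
Tool frame: the origin (TCP) lies between the finger pads; the fingertips stand 17 mm ahead of it and the grasp point (between the pads) lies 2 mm behind it; z points along the fingers, y is the line along which they close (so a half turn about z gives the same grasp; the last joint's range is limited). The gripper opens to 85 mm and grips with 20 to 120 N. Pads are 22 mm wide; open, the fingers measure 114 mm over their backs; the gripper's body (76 mm by 85 mm) begins 54 mm behind the grasp point. The pads swing forward as they close: fully open they stand 13 mm farther back than shut.
Start: joints at [0, 0.241, 0.005, 1.335, 0, 1.571], TCP at [0.5, -0, 0.248] pointing down, gripper open.
Joint ranges: [-2.72, 2.72], [-1.05, 1.87], [-1.09, 1.28], [-1.99, 2.15], [-1.42, 1.44], [-3.14, 3.14]. Speed limits (rad/s): [2.79, 2.79, 3.14, 3.14, 3.14, 3.14].

## Interface

Orientations are given as a unit quaternion [x, y, z, w].
In Python, from cell import monitor, eyes, order, silhouettes gives the robot as it stands.
- The arm moves only by the tool arm_command, never from a script. Its argument "steps" is a list of rows, each a list of 2 entries, a list of its own where there are three numbers: the shift along the tool's x, y, z in cm, then the turn, a rotation vector about the tool's x, y, z in rad. In form: [[[tx, ty, tz], [wx, wy, wz]], ...]. A call has 1 to 10 rows; each row is the pose to reach, as a shift and turn from the pose commanded when the call began, along the tool's axes at that moment; what a row does not reach only later rows make up. A row lasts 1/10 s, in which the tool goes at most 50 mm and 8.59 degrees, less where a joint would pass 70% of its speed; a pose out of reach is approached as far as the arm can. A call with a gripper value outside its range is refused whole. "gripper" is the finger opening in cm, from 0 to 8.54, set as the call begins (left out, the last holds). The fingers move at their own pace and stop on an object; "squeeze" is the grip in N (left out, the last holds). Time passes only in rows, so rows that repeat a pose let the fingers close. It gives the time, the measured TCP pose, the force, the opening and the grip force at its end, in the units of the state.
- monitor.observe(): the state, without advancing time (a new reading comes with each control period).
- eyes.get_image(name): name is "scene" or "side" or "wrist"; returns a dict with "img" (384x512x3 uint8, blue, green, red), "camera_matrix" (3x3 intrinsics, pixels), "position" and "orientation" of the camera in the world. Camera axes: x right, y down, z forward; pixel columns grow to the right and rows downward; lengths in m; the calibration is good to about 2 mm. A picture is of the moment at which its call begins. There is no depth.
- order.sign_off(): hands the job in; it is judged then, once.
Trained networks look in the newest picture that a camera, given by its name, has taken for a name from the list of things; names that differ only in an ending like _2 or _b are one class to them, and where a whole thing is asked for, a point or a joint stands for the part that bears it (a point fixed in the world has none). Each returns a list of dicts, best first, with "p" (0 to 1); they miss things now and then, are a little off and sometimes report something else, mostly with a low value. They report only what shows in the picture. A call takes as long as a camera call. They do not tell look-alikes from the thing itself.
- silhouettes(query, camera): "pixels" (384x512 bool, what is visible of it) and "rect" ([left, top, right, bottom] in pixels, round what is visible of it).
The state is a dict: "time_s": time; "joints": joint angles; "joint_velocities": joint speeds; "effort": joint torques, N m; "position": TCP position; "tool_rot": TCP orientation; "ft_force": force on the tool from outside, world axes, zero at the start; "wrist_torque": the same for the moment, N m; "opening": finger opening in m; "gripper_force": force on a finger pad.
Only numpy, scipy, OpenCV 4.12 (cv2) and the standard library are available. Lean on these libraries where they do the work, as an engineer would, in place of code of your own. Each camera call takes 0.05 s, during which the arm holds its last target. There are 200 camera calls.

## Working session

There is one attempt and no reset: what is moved stays moved. The work goes in short steps, Python scripts to look and compute and a tool call to move; the robot and the scene stay as the last step left them, time stands still between calls to the robot, and variables do not carry over. Pictures are saved under pics/ and viewed, at most 10 in all, crops included, and the job is handed in when it is done.

Besides the shell and the picture viewer there is one more tool, called after "Emit:" in YAML: its name, and indented under it one key for each argument. arm_command: Moves the arm, as the interface text tells. Its arguments: {"type":"object","properties":{"steps":{"type":"array"},"gripper":{"type":"number"},"squeeze":{"type":"number"}},"required":["steps"]}

```bash
mkdir -p pics; cat > h.py <<'E'
import numpy as np, cv2
from scipy.spatial.transform import Rotation as R
from cell import monitor, eyes, order, silhouettes
def ray(im,u,v,z):
    K=np.array(im["camera_matrix"]);r=R.from_quat(im["orientation"]).as_matrix()
    d=r@np.linalg.inv(K)@np.array([u,v,1.]);p=np.array(im["position"])
    return p+d*(z-p[2])/d[2]
def proj(im,P):
    K=np.array(im["camera_matrix"]);r=R.from_quat(im["orientation"]).as_matrix()
    c=K@(r.T@(np.array(P)-np.array(im["position"])));return c[:2]/c[2]
E
python3 - <<'E'
from h import *
o=[]
for c in ["scene","side"]:
    im=eyes.get_image(c);o.append(im["img"]);print(c,np.round(im["position"],3))
    for q in ["red_jar","blue_jar","sieve","mat","vial_d","notebook","label_pad","tally_counter"]:
        for s in silhouettes(q,c):
            if s["p"]<.15: continue
            l,t,r,b=s["rect"];ys,xs=np.nonzero(s["pixels"])
            print(q,round(s["p"],2),[int(k) for k in s["rect"]],"base",np.round(ray(im,(l+r)/2,b,0)[:2],3),"cen",np.round(ray(im,xs.mean(),ys.mean(),.04)[:2],3))
    cv2.imwrite(f"pics/{c}0.png",cv2.resize(im["img"],(800,600)))
s=monitor.observe();print(s["position"],s["tool_rot"])
E
```

```text
scene [-0.022 -0.583  0.934]
red_jar 0.94 [173, 152, 200, 192] base [0.489 0.117] cen [0.514 0.144]
red_jar 0.78 [219, 121, 252, 179] base [0.617 0.053] cen [0.668 0.103]
red_jar 0.63 [92, 156, 134, 207] base [0.316 0.216] cen [0.359 0.258]
blue_jar 0.85 [209, 191, 238, 223] base [ 0.482 -0.036] cen [ 0.502 -0.017]
mat 0.59 [151, 167, 260, 244] base [ 0.404 -0.052] cen [0.466 0.021]
vial_d 0.47 [338, 172, 349, 183] base [ 0.817 -0.176] cen [ 0.798 -0.179]
vial_d 0.24 [211, 185, 237, 224] base [ 0.48 -0.04] cen [ 0.503 -0.016]
notebook 0.67 [251, 115, 299, 157] base [0.764 0.032] cen [0.787 0.059]
label_pad 0.66 [219, 298, 255, 327] base [ 0.299 -0.262] cen [ 0.31  -0.247]
tally_counter 0.77 [277, 156, 295, 173] base [ 0.736 -0.034] cen [ 0.732 -0.038]
side [ 0.72  -0.759  0.623]
red_jar 0.98 [207, 97, 231, 142] base [0.365 0.188] cen [0.335 0.274]
red_jar 0.81 [248, 128, 271, 165] base [0.528 0.094] cen [0.508 0.151]
red_jar 0.69 [287, 131, 318, 182] base [0.669 0.049] cen [0.653 0.126]
blue_jar 0.91 [231, 158, 252, 190] base [ 0.509 -0.033] cen [ 0.503 -0.014]
sieve 0.66 [169, 257, 224, 292] base [ 0.513 -0.379] cen [ 0.509 -0.351]
mat 0.95 [209, 137, 281, 205] base [ 0.535 -0.093] cen [ 0.523 -0.028]
vial_d 0.69 [339, 231, 354, 254] base [ 0.808 -0.19 ] cen [ 0.8  -0.19]
label_pad 0.9 [134, 212, 159, 240] base [ 0.344 -0.277] cen [ 0.349 -0.267]
tally_counter 0.51 [321, 194, 344, 207] base [ 0.762 -0.033] cen [ 0.759 -0.056]
[5.00003246e-01 1.23167761e-05 2.48327574e-01] [7.07105294e-01 7.07108268e-01 2.72998269e-05 6.57307896e-06]
```

```bash
python3 - <<'E'
from h import *
a=eyes.get_image("scene");b=eyes.get_image("side")
A=cv2.resize(a["img"][90:350,60:380],(640,520))
cv2.imwrite("pics/a.png",A)
B=cv2.resize(b["img"][80:310,120:370],None,fx=2.6,fy=2.6,interpolation=cv2.INTER_CUBIC)
cv2.imwrite("pics/b.png",B[:600,:800])
E
```

```text
(no output)
```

View pics/a.png

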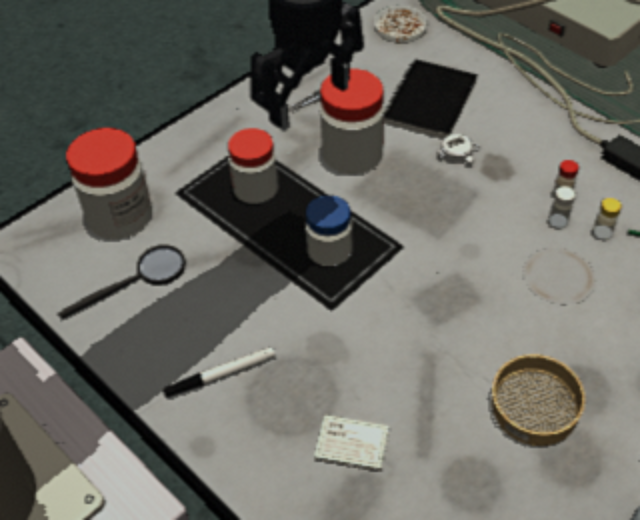

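View pics/b.png

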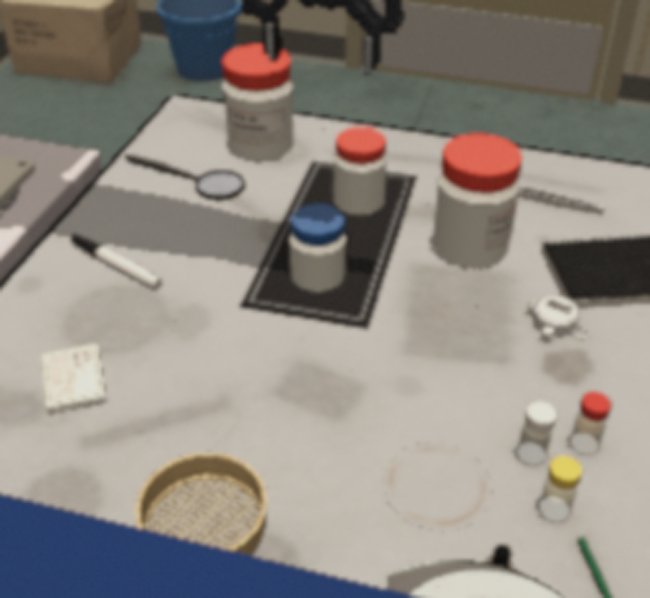

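The red look-alikes are at scene px (113,181), (236,150) and (187,172). The one at (187,172), on the mat, is clearly the smallest, and both enlarged crops confirm it. The blue jar is at (224,207) and the sieve at (329,290).

```bash
cat > fit.py <<'E'
from h import *
from scipy.optimize import least_squares
def cyl(x,y,z0,z1,r):
    t=np.linspace(0,2*np.pi,40);return [(x+r*np.cos(a),y+r*np.sin(a),z) for z in(z0,z1) for a in t]
def capmask(im,col,win):
    hsv=cv2.cvtColor(im["img"],cv2.COLOR_BGR2HSV);h,s,v=cv2.split(hsv)
    m={"red":((h<8)|(h>172))&(s>130)&(v>60),"blue":(h>100)&(h<130)&(s>110)&(v>30),"brass":(h>10)&(h<30)&(s>75)}[col]
    w=np.zeros_like(m);l,t,r,b=win;w[t:b,l:r]=1;m=m&w
    n,L,st,_=cv2.connectedComponentsWithStats(m.astype(np.uint8));return L==1+np.argmax(st[1:,4])
def bbox(m):
    ys,xs=np.nonzero(m);return np.array([xs.min(),ys.min(),xs.max()+1,ys.max()+1],float)
def fit(obs,z0,z1,r,x0,use=(0,1,2,3)):
    def f(p):
        o=[]
        for im,b in obs:
            P=np.array([proj(im,q) for q in cyl(p[0],p[1],z0,z1,r)])
            o+=list((np.r_[P.min(0),P.max(0)]-b)[list(use)])
        return o
    s=least_squares(f,x0);return s.x,np.round(s.fun,1)
E
python3 - <<'E'
from fit import *
a=eyes.get_image("scene");b=eyes.get_image("side")
for n,col,wa,wb,z0,z1,r,x0 in [("red","red",(168,148,205,180),(244,125,275,145),.074,.092,.030,(.51,.14)),("blue","blue",(205,180,242,215),(225,150,260,178),.064,.082,.028,(.5,-.01)),("sieve","brass",(295,260,360,320),None,0,.03,.052,(.5,-.35))]:
    for obs in ([(a,wa)],[(b,wb)],[(a,wa),(b,wb)]):
        if obs[-1][1] is None or obs[0][1] is None: continue
        print(n,*fit([(i,bbox(capmask(i,col,w))) for i,w in obs],z0,z1,r,x0))
E
```

```text
red [0.50908359 0.13529815] [-0.6 -0.8  0.6  0.7]
red [0.51363542 0.12952195] [-1.  -1.3  1.   1.1]
red [0.51072891 0.13468243] [ 0.  -1.   1.2  0.5 -1.5 -2.2  0.4  0.1]
blue [ 0.50269931 -0.02008236] [ 0.3 -1.2 -0.3  1.1]
blue [ 0.51000633 -0.03518573] [-1.  -5.1  1.   4.6]
blue [ 0.50485002 -0.02360837] [ 1.9 -1.   1.3  1.4 -1.5 -7.7  0.2  1.7]
sieve [ 0.50553183 -0.35383027] [-0.4 -0.5  0.4  0.4]
```

Emit:
arm_command:
  steps:
    - [[4,0.3,1.5],[0,0,0]]
    - [[8,0.6,3],[0,0,0]]
    - [[12,0.9,4.5],[0,0,0]]
    - [[13.5,1,5],[0,0,0]]
    - [[13.5,1,5],[0,0,0]]
    - [[13.5,1,5],[0,0,0]]
  gripper: 8.54

```text
time_s: 1.7
position: [0.51, 0.1346, 0.1985]
tool_rot: [0.707, 0.707, -0.0, 0.0]
ft_force: [-0.0, 0.1, -0.1]
opening: 0.0854
gripper_force: 0.0
```

```bash
python3 - <<'E'
from fit import *
w=eyes.get_image("wrist");print(monitor.observe()["position"],monitor.observe()["ft_force"])
m=capmask(w,"red",(0,0,512,384));b=bbox(m);print(b);print(fit([(w,b)],.074,.092,.030,(.51,.135)))
cv2.imwrite("pics/w1.png",w["img"])
E
```

```text
[0.51023308 0.13419514 0.19883086] [ 0.82788411 -0.69661861  0.11343703]
[  0.   0.  86. 131.]
(array([0.35127821, 0.23330353]), array([ -6.1,  18.3,   6.7, -22.4]))
```

View pics/w1.png

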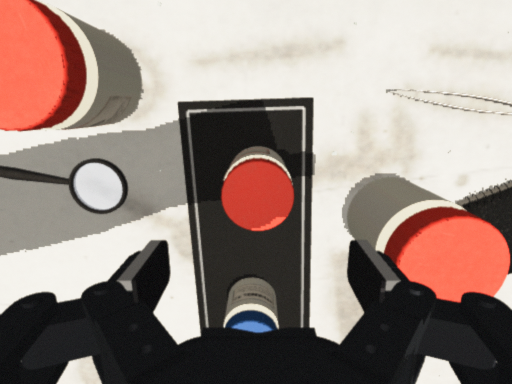

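The small red cap is centred at about px (258,195), between the fingers. The larger red jars are at the upper left and right and clear of them.

```bash
python3 - <<'E'
from fit import *
w=eyes.get_image("wrist")
for c,W,z0,z1,r,x0 in [("red",(190,130,330,250),.074,.092,.03,(.51,.135))]:
    b=bbox(capmask(w,c,W));print(b,fit([(w,b)],z0,z1,r,x0))
# big jar clearance: right big jar cap
for s in silhouettes("red_jar","wrist"): print(s["p"],s["rect"], ray(w,s["rect"][0],195,.0))
E
```

```text
[220. 158. 294. 231.] (array([0.50907503, 0.13378268]), array([-0.2, -0.9,  0.2,  1. ]))
0.91 [346.3, 173.9, 510.1, 301.3] [0.60921276 0.10920181 0.        ]
0.63 [0.0, 0.5, 140.3, 131.4] [0.21989477 0.10986989 0.        ]
0.56 [220.3, 147.9, 291.3, 231.3] [0.46745405 0.10944507 0.        ]
```

Emit:
arm_command:
  steps:
    - [[0,0,3],[0,0,0]]
    - [[0,0,6],[0,0,0]]
    - [[0,0,8.5],[0,0,0]]
    - [[0,-0.1,10.5],[0,0,0]]
    - [[0,-0.1,11.5],[0,0,0]]
    - [[0,-0.1,11.9],[0,0,0]]
    - [[0,-0.1,11.9],[0,0,0]]
    - [[0,-0.1,11.9],[0,0,0]]

```text
time_s: 2.65
position: [0.51, 0.135, 0.0805]
tool_rot: [0.707, 0.707, 0.001, 0.001]
ft_force: [0.3, 0.2, 0.3]
opening: 0.0854
gripper_force: 0.0
```

Emit:
arm_command:
  steps:
    - [[0,0,0],[0,0,0]]
    - [[0,0,0],[0,0,0]]
    - [[0,0,0],[0,0,0]]
    - [[0,0,0],[0,0,0]]
    - [[0,0,0],[0,0,0]]
    - [[0,0,0],[0,0,0]]
    - [[0,0,0],[0,0,0]]
    - [[0,0,0],[0,0,0]]
  gripper: 4.5
  squeeze: 40

```text
time_s: 3.45
position: [0.5094, 0.1352, 0.0805]
tool_rot: [0.707, 0.707, 0.001, 0.0]
ft_force: [-1.7, -0.5, 4.4]
opening: 0.0593
gripper_force: 43.0
```

Emit:
arm_command:
  steps:
    - [[0,0,-0.5],[0,0,0]]
    - [[0,0,-1.5],[0,0,0]]
    - [[0,0,-3],[0,0,0]]
    - [[0,0,-4.5],[0,0,0]]
    - [[0,0,-5.5],[0,0,0]]
    - [[0,0,-6],[0,0,0]]
    - [[0,0,-6],[0,0,0]]
    - [[0,0,-6],[0,0,0]]
    - [[0,0,-6],[0,0,0]]
    - [[0,0,-6],[0,0,0]]

```text
time_s: 4.45
position: [0.5085, 0.1349, 0.1386]
tool_rot: [0.707, 0.707, -0.001, -0.0]
ft_force: [-0.1, 0.2, -2.3]
opening: 0.0594
gripper_force: 43.9
```

```bash
python3 - <<'E'
from h import *
f=[];
for i in range(8):
    w=eyes.get_image("side");f.append(monitor.observe()["ft_force"])
print(np.round(np.mean(f,0),2),np.round(np.std(f,0),2),monitor.observe()["position"],monitor.observe()["opening"])
cv2.imwrite("pics/s1.png",cv2.resize(w["img"][60:220,180:340],None,fx=3,fy=3))
E
```

```text
[ 0.01  0.23 -2.53] [0.38 0.44 0.43] [0.50899572 0.13498719 0.1392762 ] 0.05963653974939216
```

View pics/s1.png

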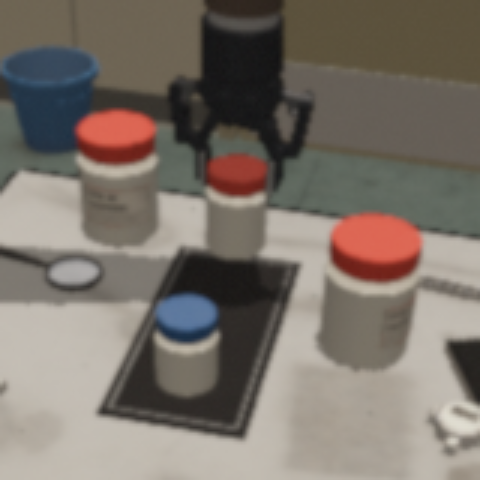

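The red jar hangs upright and clear of the mat, at crop px (237,205), and reads about 2.5 N, so it is probably the light one. I'll put it back.

Emit:
arm_command:
  steps:
    - [[0,0,1.5],[0,0,0]]
    - [[0,0,3],[0,0,0]]
    - [[0,0,4.3],[0,0,0]]
    - [[0,0,5.1],[0,0,0]]
    - [[0,0,5.5],[0,0,0]]
    - [[0,0,5.8],[0,0,0]]
    - [[0,0,6],[0,0,0]]
    - [[0,0,6],[0,0,0]]
    - [[0,0,6],[0,0,0]]

```text
time_s: 5.75
position: [0.5093, 0.1351, 0.0805]
tool_rot: [0.707, 0.707, 0.001, 0.0]
ft_force: [-2.4, -1.4, 5.8]
opening: 0.0598
gripper_force: 44.5
```

Emit:
arm_command:
  steps:
    - [[0,0,0],[0,0,0]]
    - [[0,0,0],[0,0,0]]
    - [[0,0,0],[0,0,0]]
    - [[0,0,0],[0,0,0]]
    - [[0,0,0],[0,0,0]]
    - [[0,0,0],[0,0,0]]
    - [[0,0,0],[0,0,0]]
    - [[0,0,0],[0,0,0]]
    - [[0,0,0],[0,0,0]]
    - [[0,0,0],[0,0,0]]
  gripper: 8.54

```text
time_s: 6.75
position: [0.509, 0.135, 0.0793]
tool_rot: [0.707, 0.707, -0.0, -0.0]
ft_force: [0.2, -0.6, 0.1]
opening: 0.0854
gripper_force: 0.0
```

Emit:
arm_command:
  steps:
    - [[0,0,-2],[0,0,0]]
    - [[0,0,-5],[0,0,0]]
    - [[0,0,-9],[0,0,0]]
    - [[-1,0,-12],[0,0,0]]
    - [[-5,-0.2,-12],[0,0,0]]
    - [[-10,-0.4,-12],[0,0,0]]
    - [[-14,-0.6,-12],[0,0,0]]
    - [[-15.4,-0.6,-12],[0,0,0]]
    - [[-15.4,-0.6,-12],[0,0,0]]
    - [[-15.4,-0.6,-12],[0,0,0]]

```text
time_s: 7.75
position: [0.5031, -0.0187, 0.1993]
tool_rot: [0.707, 0.707, 0.0, -0.0]
ft_force: [0.1, 0.1, 0.1]
opening: 0.0853
gripper_force: 0.0
```

```bash
python3 - <<'E'
from fit import *
f=[]
for i in range(4):
    w=eyes.get_image("wrist");f.append(monitor.observe()["ft_force"])
print(monitor.observe()["position"],np.mean(f,0))
b=bbox(capmask(w,"blue",(150,130,370,260)));print(b,fit([(w,b)],.064,.082,.028,(.503,-.018)))
a=eyes.get_image("side")
cv2.imwrite("pics/s2.png",np.hstack([cv2.resize(a["img"][90:220,200:340],(400,371)),cv2.resize(w["img"],(400,371))]))
E
```

```text
[ 0.50308596 -0.01775643  0.19919027] [ 0.36854532  0.06783361 -0.03149246]
[224. 161. 290. 225.] (array([ 0.50179699, -0.0196458 ]), array([-0.2, -1.7,  0.2,  1.8]))
```

View pics/s2.png

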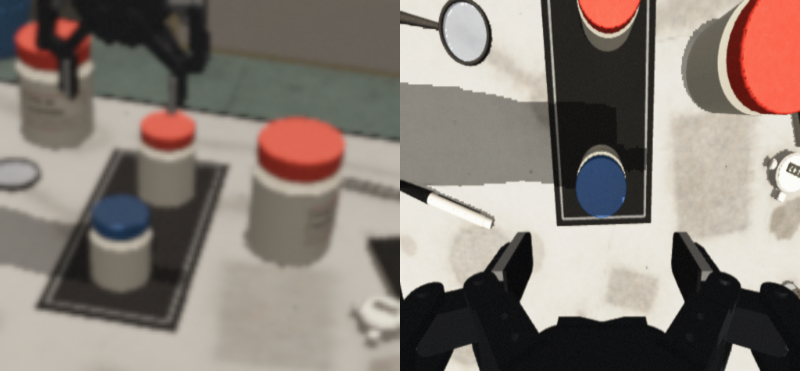

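The red jar stands upright on the mat at left px (167,160). The blue cap is centred between the fingers at right px (602,186).

Emit:
arm_command:
  steps:
    - [[0,0,3],[0,0,0]]
    - [[0,-0.1,6],[0,0,0]]
    - [[0,-0.1,9],[0,0,0]]
    - [[0,-0.1,11],[0,0,0]]
    - [[0,-0.1,12.3],[0,0,0]]
    - [[0,-0.1,12.9],[0,0,0]]
    - [[0,-0.1,12.9],[0,0,0]]
    - [[0,-0.1,12.9],[0,0,0]]

```text
time_s: 8.8
position: [0.5026, -0.0187, 0.0709]
tool_rot: [0.707, 0.707, 0.0, 0.0]
ft_force: [-0.3, -0.6, 0.4]
opening: 0.0855
gripper_force: 0.0
```

Emit:
arm_command:
  steps:
    - [[0,0,0],[0,0,0]]
    - [[0,0,0],[0,0,0]]
    - [[0,0,0],[0,0,0]]
    - [[0,0,0],[0,0,0]]
    - [[0,0,0],[0,0,0]]
    - [[0,0,0],[0,0,0]]
    - [[0,0,0],[0,0,0]]
    - [[0,0,0],[0,0,0]]
  gripper: 4.2
  squeeze: 50

```text
time_s: 9.6
position: [0.5024, -0.019, 0.0716]
tool_rot: [0.707, 0.707, 0.001, 0.0]
ft_force: [-1.9, 0.4, 5.5]
opening: 0.055
gripper_force: 52.6
```

Emit:
arm_command:
  steps:
    - [[0,0,-0.5],[0,0,0]]
    - [[0,0,-1.5],[0,0,0]]
    - [[0,0,-3],[0,0,0]]
    - [[0,0,-4.5],[0,0,0]]
    - [[0,0,-5.5],[0,0,0]]
    - [[0,0,-6],[0,0,0]]
    - [[0,0,-6],[0,0,0]]
    - [[0,0,-6],[0,0,0]]
    - [[0,0,-6],[0,0,0]]
    - [[0,0,-6],[0,0,0]]

```text
time_s: 10.6
position: [0.5015, -0.019, 0.1296]
tool_rot: [0.707, 0.707, -0.001, -0.001]
ft_force: [1.1, 0.0, -3.7]
opening: 0.0554
gripper_force: 54.2
```

```bash
python3 - <<'E'
from h import *
f=[];
for i in range(8):
    w=eyes.get_image("side");f.append(monitor.observe()["ft_force"])
print(np.round(np.mean(f,0),2),np.round(np.std(f,0),2),monitor.observe()["position"],monitor.observe()["opening"])
cv2.imwrite("pics/s3.png",cv2.resize(w["img"][60:220,180:340],None,fx=3,fy=3))
E
```

```text
[ 0.   -0.05 -4.33] [0.59 0.39 0.52] [ 0.50202576 -0.01899389  0.13028183] 0.055133472838843005
```

View pics/s3.png

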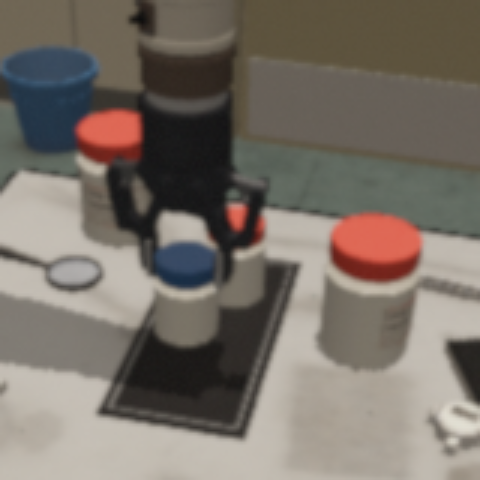

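The blue jar reads 4.3 N against 2.5 N for the red, so blue is the heavier. It hangs upright at crop px (187,300) while red stands behind it. I'll carry blue to the sieve.

Emit:
arm_command:
  steps:
    - [[0,0,-2],[0,0,0]]
    - [[-1,0,-5],[0,0,0]]
    - [[-3,0,-7],[0,0,0]]
    - [[-5.5,0.1,-7],[0,0,0]]
    - [[-8.5,0.1,-7],[0,0,0]]
    - [[-11.5,0.1,-7],[0,0,0]]
    - [[-14.5,0.2,-7],[0,0,0]]
    - [[-17,0.2,-7],[0,0,0]]
    - [[-18.5,0.2,-7],[0,0,0]]
    - [[-19,0.2,-7],[0,0,0]]

```text
time_s: 12.0
position: [0.5038, -0.2103, 0.2001]
tool_rot: [0.708, 0.706, -0.0, -0.0]
ft_force: [-0.6, -0.0, -4.1]
opening: 0.0551
gripper_force: 55.0
```

Emit:
arm_command:
  steps:
    - [[-1,0,0],[0,0,0]]
    - [[-3,0,0],[0,0,0]]
    - [[-6,0.1,0],[0,0,0]]
    - [[-9,0.1,0],[0,0,0]]
    - [[-12,0.1,0],[0,0,0]]
    - [[-13.8,0.1,0],[0,0,0]]
    - [[-14.5,0.1,0],[0,0,0]]
    - [[-14.5,0.1,0],[0,0,0]]
    - [[-14.5,0.1,0],[0,0,0]]
    - [[-14.5,0.1,0],[0,0,0]]

```text
time_s: 13.0
position: [0.5052, -0.3526, 0.2004]
tool_rot: [0.707, 0.708, 0.0, -0.0]
ft_force: [0.2, 0.3, -3.4]
opening: 0.0547
gripper_force: 55.0
```

```bash
python3 - <<'E'
from h import *
f=[];
for i in range(8):
    w=eyes.get_image("side");f.append(monitor.observe()["ft_force"])
a=eyes.get_image("scene");s=monitor.observe()
print(np.round(np.mean(f,0),2),s["time_s"],s["position"],s["tool_rot"],s["opening"],np.abs(s["joint_velocities"]).max())
cv2.imwrite("pics/s4.png",np.hstack([cv2.resize(w["img"],(400,300)),cv2.resize(a["img"],(400,300))]))
E
```

```text
[-0.05 -0.05 -4.4 ] 13.45 [ 0.50501548 -0.35393382  0.20036804] [7.07079977e-01 7.07133583e-01 8.45779910e-06 4.16670909e-05] 0.055127408097184055 0.004756453517925192
```

View pics/s4.png

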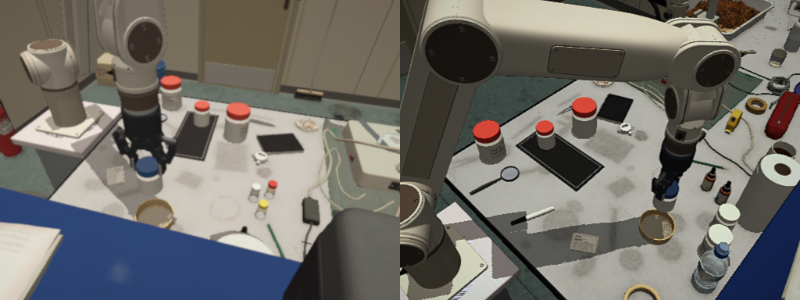

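Blue is held upright and still over the sieve at scene px (657,225). The fitted position agrees with this, and the sieve's fitted size matches 104 mm. Red stands on the mat at scene px (544,135).

```bash
python3 -c "
from cell import order; print(order.sign_off())"
```

```text
the job is handed in; nothing more can be done
None
```

I handed the job in at about 13.5 s: the blue-capped jar is the heavier (about 4.4 N against 2.5 N) and is held upright and still about 10 cm above the middle of the sieve, with the red-capped jar standing on the mat; the sign-off returned no verdict.

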